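Clear the screw press and start its screw

TASK

Make the bench press ready: pick up the wooden block and with it, not with the fingers, sweep the four steel chips sideways off the press bed, then lay the block down on the bench clear of the press. The press screw only stands loose in its nut, so turn its bar backward (counter-clockwise seen from above) until it drops into the start of the thread, then run it forward (clockwise) one full turn. Finish while gripping the bar, keeping the screw where it is so that it stays started; leave the bearing and the tube piece where they are.

Things in the scene. Friction and masses are not known exactly. Their poses are not given: they have to be found in the camera images.
- press: bench screw press, a grey C-shaped casting on a timber plinth (40 mm high, 206 x 146 mm) fixed to the bench, origin on the vertical screw axis at bench height. x points from the axis to the column, -x is the open front. Column 46 mm wide at x = 65 to 107 mm; an arm with a round boss of 27 mm radius reaches from it over the bed, underside 144 mm above the bench. The screw's plain nose hangs down to about 135 mm
- bed (a point): point on the top face of the press bed (a flat ground steel plate) 30 mm in front of the screw axis, axes as the press. The bed lies 62 mm above the bench, reaches from 79 mm in front of the axis back to the column and is 150 mm wide (75 mm to either side, along y)
- nut_top (a point): centre of the bronze nut flange on the boss, on the screw axis 195 mm above the bench. At first the screw's thread only rests on top of the nut's: turned backward it rides up slowly, then drops about 6 mm at once where the threads meet, 0.7 to 2.4 rad back from the start, differently each time. After the drop, forward turning draws it down 6 mm a turn
- screw: steel press screw, 0.55 kg, upright in the nut, free to turn (about 0.05 N m) and to rise or sink; right-hand 30 mm thread, pitch 6 mm. On top a round hub (37 mm across, 37 mm high) with a level tommy bar along the screw's y: 12 mm thick, 133 mm long over its ball ends (17 mm), its centre line 17 mm below the hub's top. To let it drop, push the bar sideways; a clamped bar cannot sink
- screw_head (a point): centre of the hub's top face, on the screw axis: about 277 to 278.3 mm above the bench at the start, up to 278.8 mm just before the drop, about 273 mm just after it, 267 mm one full turn later
- screw_turn (a joint): turn of the screw in rad, positive forward (clockwise seen from above). At 0 the bar lies along the y axis of the press; at the start within 0.3 of 0. One full turn is 6.28
- wood_block: plain softwood block, 46 x 250 x 38 mm, lying on the bench in front of the press, long side along its y axis. Origin: centre of its underside
- bearing: ball bearing, 47 mm across, 14 mm high, lying on the bench left of the press. Origin: centre of its underside
- tube_coupling: short rusty tube standing on end, 50 mm across, 42 mm high, on the bench beyond the bearing. Origin: centre of its underside
- chip_1: hook-shaped steel turning, arc of 7 mm radius, of 4.4 mm thick curl, loose and flat on the bed in front of the screw. Origin: centre of the arc, at its underside
- chip_2: slightly bent steel turning about 25 mm long, arc of 12 mm radius, of 4.4 mm thick curl, loose and flat on the bed in front of the screw. Origin: centre of the arc, at its underside
- chip_3: almost closed ring-shaped steel turning, 5.5 mm radius, of 4.4 mm thick curl, loose and flat on the bed in front of the screw. Origin: centre of the arc, at its underside
- chip_4: half-ring steel turning, 9 mm radius, of 4.4 mm thick curl, loose and flat on the bed in front of the screw. Origin: centre of the arc, at its underside

How it is judged:
By the outcome, as a careful person would: the job done as asked, in the order asked, and still so for the second after the job is handed in, while the arm keeps its last pose, push and grip.
It also fails if it takes over 72 s, if anything falls off the work surface, if the arm or the gripper's body presses on something with over 40 N, if the wrist force passes 120 N, or if a joint passes its speed limit or range.

ROBOT

A 7-joint arm with a two-finger parallel gripper is mounted at the origin on a cart in front of the work surface, level with it; the furniture and walls round the work are solid. World frame = base frame: x ahead of the robot, y to its left, z up, the work surface at z = 0. Lengths are in mm, angles in degrees, forces in N, time in s.
With the tool pointing down it reaches from about 350 to 900 mm from the base axis. Payload 7.2 kg.
Tool frame: the origin (TCP) lies on the centre line of the jaws, within the pads' length; the fingertips stand arm.nose_length ahead of it and the grasp point (between the pads) lies 6 mm ahead of it (arm.nose_length is the distance from the TCP to the fingertips, in mm); x points along the fingers, y is the direction in which the jaws open and shut, and the axes are right-handed (so a half turn about x gives the same grasp; the last joint's range is limited). The gripper opens to 88 mm and grips with 3 to 60 N. Pads are 20 mm wide; open, the fingers measure 115 mm over their backs; the gripper's body (75 mm by 178 mm) begins 61 mm behind the grasp point.
Start: joints at [67.54, 23.554, -0.728, 91.456, 0.321, 64.991, -4.71], TCP at [198.845, -592.527, 247.653] pointing down, gripper open.
Joint ranges: [-169.25, 169.25], [-16.82, 113.86], [-84.01, 82.57], [7.8, 145.47], [-59.2, 239.2], [7.22, 106.19], [-163.78, 163.78]. Speed limits (degrees/s): [136.94, 136.94, 172.46, 172.46, 180, 180, 180].

INTERFACE

Orientations are given as [roll, pitch, yaw] about the fixed x, y, z axes, in that order (R = Rz(yaw) Ry(pitch) Rx(roll)).
In Python, from bench import arm, imaging, workorder gives the robot as it stands.
- The arm moves only by the shell command python3 -m jog 'ROWS' [FORCE]. ROWS is a JSON object of lists of equal length, an entry for each row: "jaw": the finger opening in m, from 0 to 0.0878; "dp": the shift along the tool's x, y, z in m, a list of three; "rotation": the turn, a rotation vector about the tool's x, y, z in rad, a list of three. A call has exactly 8 rows; each row is the pose to reach, as a shift and turn from the pose commanded when the call began, along the tool's axes at that moment; what a row does not reach only later rows make up. A row lasts 1/8 s, in which the tool goes at most 62.5 mm and 10.7 degrees, less where a joint would pass 70% of its speed; a pose out of reach is approached as far as the arm can. A call with a gripper value outside its range is refused whole. The fingers move at their own pace and stop on an object; FORCE is the grip in N (left out, the last holds). Time passes only in rows, so rows that repeat a pose let the fingers close, or fill a call up. It gives the time, the measured TCP pose, the force and the opening at its end, in the units of the state.
- arm.observe(): the state, without advancing time (a new reading comes with each control period).
- imaging.grab_frame(name): name is "side" or "top" or "wrist"; returns the picture (420x560x3 uint8, red, green, blue); there is no depth.
- imaging.get_calibration(name): a dict with "fx", "fy", "cx", "cy" (pixels), "R" (3x3) and "t" (3): a world point X has camera coordinates R X + t; the wrist camera has in their place "tool_from_camera" (4x4, takes a point from camera to tool coordinates, whose origin is the TCP and whose axes are the tool frame's). Camera axes: x right, y down, z forward; pixel columns grow to the right and rows downward; lengths in mm; the calibration is good to about 2 mm. The wrist camera is an equidistant fisheye: a pixel r from the principal point sees the ray r / f radians off the axis. A picture is of the moment at which its call begins: read the wrist's pose just before it. get_calibration takes no time and is no camera call.
- workorder.finish_job(): hands the job in, once; it reports no verdict.
The state is a dict: "t": time; "joint_positions": joint angles; "joint_vel": joint speeds; "joint_efforts": joint torques, N m; "eef_pos": TCP position; "orientation": TCP orientation; "contact_force": force on the tool from outside, world axes, zero at the start; "torque": the same for the moment, N m; "gripper_width": finger opening in mm.
Only numpy, scipy, OpenCV 4.12 (cv2) and the standard library are available. Lean on these libraries where they do the work, as an engineer would, in place of code of your own. Each camera call takes 0.05 s, during which the arm holds its last target.

## Working session

There is one attempt and no reset: what is moved stays moved. The work goes in short steps, Python scripts to look and compute and a shell command to move; the robot and the scene stay as the last step left them, time stands still between calls to the robot, and variables do not carry over. Pictures are saved under pics/ and viewed, and the job is handed in when it is done.

```bash
ls; mkdir -p pics; python3 - <<'E'
from bench import arm, imaging
import cv2
print(arm.observe(), arm.nose_length)
for n in ("side","top","wrist"):
    im=imaging.grab_frame(n); cv2.imwrite(f"pics/{n}0.png",im[:,:,::-1])
    c=imaging.get_calibration(n); print(n,c)
E
```

```text
pics
{'t': 0.0, 'joint_positions': array([67.54122634, 23.60203454, -0.72926548, 91.50355242,  0.32055183,
       64.99042595, -4.70889255]), 'joint_vel': array([-0.00030589,  0.03142699, -0.04345373, -0.00035314, -0.00892036,
       -0.02197044,  0.00424267]), 'joint_efforts': array([-2.58621736e-05, -5.87940323e+01,  6.41975440e-01, -2.91067815e+01,
       -5.36688894e-02,  1.82894839e-02,  1.33878925e-04]), 'eef_pos': array([ 198.66915375, -592.09079111,  246.79056955]), 'orientation': array([-86.33052641,  89.90602293, 112.22362022]), 'contact_force': array([ 0.46739648, -0.6386626 , -0.21360659]), 'torque': array([-0.00198837,  0.01636705,  0.00512377]), 'gripper_width': 87.9998118250187} 25.0
side {'fx': 464.639212950576, 'fy': 464.639212950576, 'cx': 276.1737270504419, 'cy': 205.25378153424418, 'R': array([[ 0.99996873, -0.00773012, -0.00166627],
       [-0.00613701, -0.62575085, -0.77999886],
       [ 0.00498682,  0.77998469, -0.62577872]]), 't': array([-504.14593723,   -2.91791437, 1148.91609373])}
top {'fx': 465.23900737285186, 'fy': 465.23900737285186, 'cx': 279.22745475527375, 'cy': 210.60581749904105, 'R': array([[ 0.01872536, -0.99954313, -0.02372549],
       [-0.99262689, -0.01574309, -0.12018321],
       [ 0.11975479,  0.02580104, -0.99246818]]), 't': array([-228.21645679,  538.79743227, 1080.70042529])}
wrist {'fx': 325.19226210127806, 'fy': 325.19226210127806, 'cx': 276.9355104065227, 'cy': 212.85179420978983, 'tool_from_camera': array([[-6.06302788e-04, -3.06163926e-01,  9.51978615e-01,
        -1.37705125e+02],
       [ 9.99999786e-01,  4.82792767e-05,  6.52413848e-04,
        -2.23423595e-01],
       [-2.45706424e-04,  9.51978806e-01,  3.06163831e-01,
        -8.38785601e+01],
       [ 0.00000000e+00,  0.00000000e+00,  0.00000000e+00,
         1.00000000e+00]])}
```

View pics/side0.png

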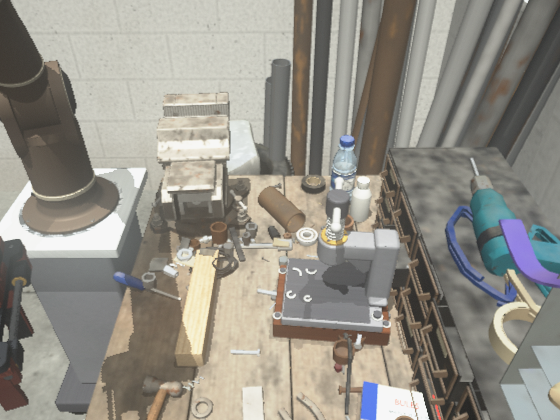

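View pics/top0.png

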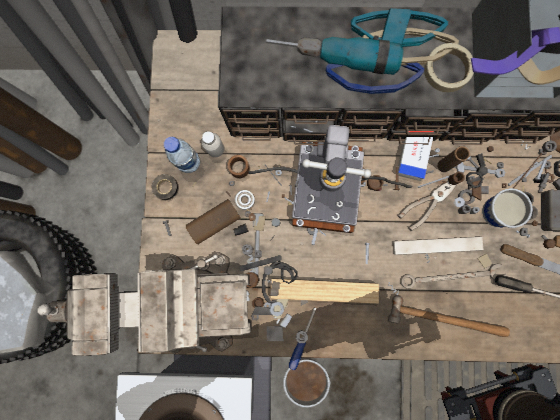

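View pics/wrist0.png

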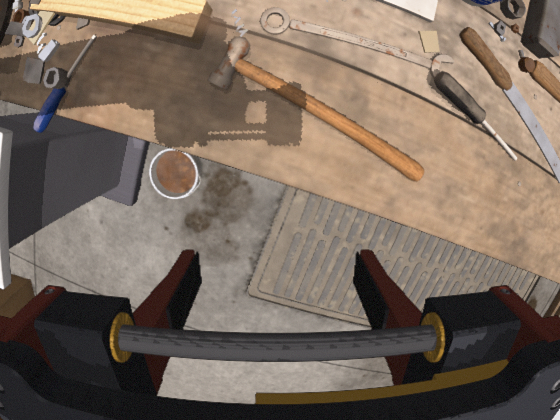

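```bash
cat > h.py <<'E'
import numpy as np, cv2
from bench import arm, imaging
def ray(n,u,v):
    c=imaging.get_calibration(n); R=c["R"];t=c["t"]
    d=R.T@np.array([(u-c["cx"])/c["fx"],(v-c["cy"])/c["fy"],1.]); o=-R.T@t
    return o,d/np.linalg.norm(d)
def onz(n,u,v,z):
    o,d=ray(n,u,v); return o+d*(z-o[2])/d[2]
def tri(a,b):
    o1,d1=ray(*a);o2,d2=ray(*b)
    s=np.linalg.lstsq(np.c_[d1,-d2],o2-o1,rcond=None)[0]
    p,q=o1+s[0]*d1,o2+s[1]*d2
    return (p+q)/2,np.linalg.norm(p-q)
def proj(n,X):
    c=imaging.get_calibration(n); p=c["R"]@np.asarray(X,float)+c["t"]
    return c["fx"]*p[0]/p[2]+c["cx"],c["fy"]*p[1]/p[2]+c["cy"]
def crop(src,u0,v0,w,h,k,out):
    im=cv2.imread(src)[v0:v0+h,u0:u0+w]
    cv2.imwrite(out,cv2.resize(im,None,fx=k,fy=k,interpolation=cv2.INTER_CUBIC))
E
python3 - <<'E'
from h import *
crop("pics/top0.png",260,115,130,195,3,"pics/topc.png")
crop("pics/side0.png",170,165,240,190,3,"pics/sidec.png")
E
```

```text
(no output)
```

View pics/topc.png

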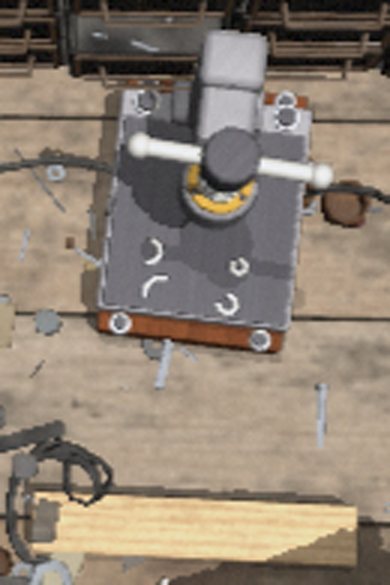

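View pics/sidec.png

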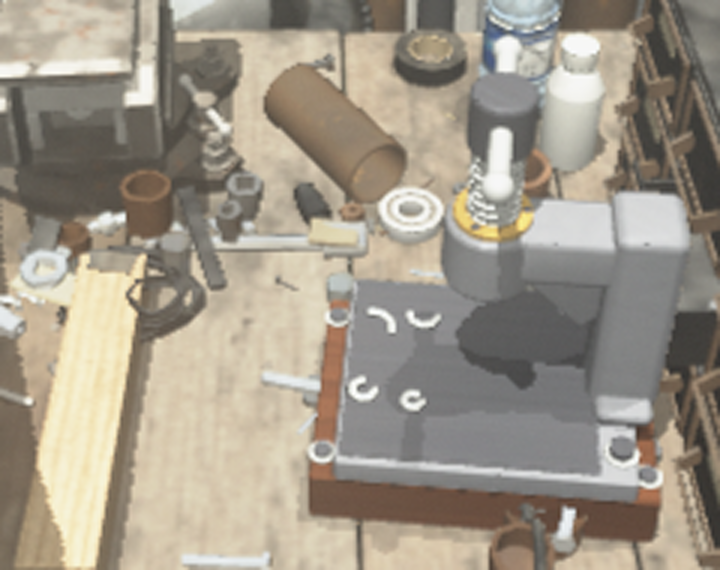

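```bash
python3 - <<'E'
from h import *
np.set_printoptions(precision=1,suppress=True)
T=lambda u,v:(260+u/3,115+v/3)
S=lambda u,v:(170+u/3,165+v/3)
print("hub",onz("top",*T(231,149),278),onz("side",*S(503,96),278),tri(("top",*T(231,149)),("side",*S(503,96))))
print("balls",onz("top",*T(140,146),261),onz("top",*T(322,175),261),onz("side",*S(508,48),261),onz("side",*S(499,186),261))
for n,p in dict(fl=(101,307),fr=(289,327),bl=(126,92),br=(307,117)).items(): print(n,onz("top",*T(*p),62))
for n,p in dict(fl=(345,283),fr=(338,462)).items(): print(n,onz("side",*S(*p),62))
for n,p in dict(c1=(152,250),c2=(155,287),c3=(239,267),c4=(228,304)).items(): print(n,onz("top",*T(*p),64))
for n,p in dict(c2=(380,320),c1=(424,317),c4=(363,388),c3=(413,400)).items(): print(n,onz("side",*S(*p),64))
for p in [(356,505),(356,564),(30,490),(30,550)]: print("blk",onz("top",*T(*p),38))
for p in [(140,270),(85,250),(40,450),(107,455)]: print("blkS",onz("side",*S(*p),38))
E
```

```text
hub [ 600.8 -331.5  278. ] [ 596.7 -336.7  278. ] (array([ 599.5, -331.8,  274.6]), np.float64(3.9730362233234735))
balls [ 605.7 -275.5  261. ] [ 588.6 -390.6  261. ] [ 608.1 -271.1  261. ] [ 590.5 -387.1  261. ]
fl [ 523.6 -253.4   62. ]
fr [ 510.6 -397.7   62. ]
bl [ 693.6 -270.4   62. ]
br [ 675.4 -411.8   62. ]
fl [ 519.6 -256.8   62. ]
fr [ 512.4 -400.2   62. ]
c1 [ 568.3 -292.1   64. ]
c2 [ 539.6 -294.7   64. ]
c3 [ 556.1 -359.1   64. ]
c4 [ 527.3 -350.7   64. ]
c2 [ 541.  -291.7   64. ]
c1 [ 569.1 -289.4   64. ]
c4 [ 528.4 -347.2   64. ]
c3 [ 558.  -356.7   64. ]
blk [ 375.9 -452.3   38. ]
blk [ 331.1 -452.    38. ]
blk [ 382.5 -200.6   38. ]
blk [ 336.6 -201.5   38. ]
blkS [ 380.1 -219.3   38. ]
blkS [ 339.9 -199.3   38. ]
blkS [ 334.1 -371.3   38. ]
blkS [ 374.7 -375.4   38. ]
```

```bash
python3 - <<'E'
from h import *
crop("pics/top0.png",255,265,140,55,5,"pics/blkt.png")
crop("pics/side0.png",160,235,80,140,4,"pics/blks.png")
E
```

```text
(no output)
```

View pics/blkt.png

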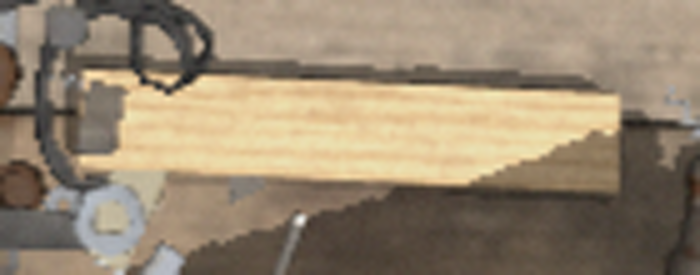

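View pics/blks.png

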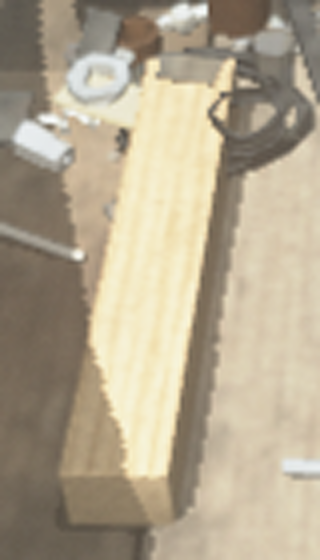

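```bash
cat >> h.py <<'E'
from scipy.spatial.transform import Rotation as Ro
np.set_printoptions(precision=3,suppress=True)
def pose():
    s=arm.observe(); return s,Ro.from_euler("xyz",s["orientation"],degrees=True)
def rel(target,yawjaw,P=None,Rm=None):
    """target TCP world, tool down, jaw dir world angle (deg, mod 180) -> dp (m), rotvec in tool axes"""
    s,R=pose()
    P=s["eef_pos"] if P is None else P
    best=None
    for k in (0,180):
        a=np.radians(yawjaw+k); y=np.array([np.cos(a),np.sin(a),0]); x=np.array([0,0,-1.]); z=np.cross(x,y)
        T=Ro.from_matrix(np.c_[x,y,z]); rv=(R.inv()*T).as_rotvec()
        print("jaw",yawjaw+k,"dp",R.inv().apply(np.asarray(target)-P)/1000,"rot",rv)
def st():
    s,R=pose(); m=R.as_matrix()
    print("t",s["t"],"pos",s["eef_pos"],"x",m[:,0],"jawang",np.degrees(np.arctan2(m[1,1],m[0,1])),"F",s["contact_force"],"M",s["torque"],"w",s["gripper_width"],"q",s["joint_positions"])
E
python3 - <<'E'
from h import *
st()
s,R=pose(); print(R.as_matrix())
# grasp z: block 38, grasp point 24 => TCP z=30
rel([356,-327,30],-1.6); rel([356,-327,90],-1.6)
print("bearing",onz("top",244,199,14),"tube",onz("top",237,166,42))
E
```

```text
t 0.15 pos [ 198.732 -592.181  246.981] x [-0.     0.001 -1.   ] jawang -71.44390972842534 F [-0.691  0.159 -0.198] M [ 0.048 -0.079 -0.042] w 87.642923319977 q [67.54  23.592 -0.729 91.492  0.32  64.991 -4.708]
[[-0.     0.318 -0.948]
 [ 0.001 -0.948 -0.318]
 [-1.    -0.001  0.   ]]
jaw -1.6 dp [ 0.217 -0.201 -0.233] rot [-1.219 -0.001  0.001]
jaw 178.4 dp [ 0.217 -0.201 -0.233] rot [1.923 0.001 0.001]
jaw -1.6 dp [ 0.157 -0.201 -0.233] rot [-1.219 -0.001  0.001]
jaw 178.4 dp [ 0.157 -0.201 -0.233] rot [1.923 0.001 0.001]
bearing [ 571.646 -132.202   14.   ] tube [ 647.109 -116.08    42.   ]
```

```bash
python3 -m jog '{"jaw":[0.0878,0.0878,0.0878,0.0878,0.0878,0.0878,0.0878,0.0878],"dp":[[0.01,-0.025,-0.03],[0.03,-0.055,-0.065],[0.05,-0.085,-0.1],[0.07,-0.115,-0.135],[0.09,-0.145,-0.17],[0.11,-0.175,-0.205],[0.13,-0.201,-0.233],[0.14,-0.201,-0.233]],"rotation":[[-0.16,0,0],[-0.32,0,0],[-0.48,0,0],[-0.64,0,0],[-0.8,0,0],[-0.96,0,0],[-1.1,0,0],[-1.219,0,0]]}' 40
python3 - <<'E'
from h import *
st()
cv2.imwrite("pics/w1.png",imaging.grab_frame("wrist")[:,:,::-1])
rel([356,-327,30],-1.6)
E
```

```text
t: 1.15
eef_pos: [357.1, -324.6, 106.8]
orientation: [-168.2, 89.9, 100.7]
contact_force: [-0.7, -0.3, 0.4]
gripper_width: 88.4
t 1.15 pos [ 357.06  -324.576  106.751] x [-0.     0.002 -1.   ] jawang -1.0700539495911678 F [-0.738 -0.308  0.397] M [-0.058 -0.064  0.016] w 88.35305034738985 q [ 53.831  21.939 -21.012 117.841  11.389  42.196  24.652]
jaw -1.6 dp [0.076 0.    0.001] rot [ 0.013 -0.002  0.002]
jaw 178.4 dp [0.076 0.    0.001] rot [-3.129 -0.003 -0.003]
```

View pics/w1.png

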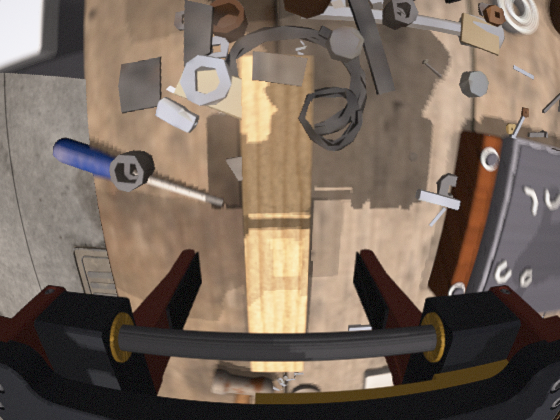

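```bash
python3 -m jog '{"jaw":[0.0878,0.0878,0.0878,0.03,0.03,0.03,0.03,0.03],"dp":[[0.03,0,0.001],[0.06,0,0.001],[0.076,0,0.001],[0.076,0,0.001],[0.076,0,0.001],[0.076,0,0.001],[0.076,0,0.001],[0.076,0,0.001]],"rotation":[[0.01,0,0],[0.01,0,0],[0.01,0,0],[0.01,0,0],[0.01,0,0],[0.01,0,0],[0.01,0,0],[0.01,0,0]]}' 50
python3 - <<'E'
from h import *
st()
# sweep start pose in press frame
A=np.array([597.5,-333]);a=np.radians(-5.2);ex=np.array([np.cos(a),np.sin(a)]);ey=np.array([-np.sin(a),np.cos(a)])
for y in (88,-95):
    p=A-128*ex+y*ey; print(y,p); rel([*p,130],84.8)
E
```

```text
t: 2.2
eef_pos: [356.1, -329.1, 32.2]
orientation: [47.9, 89.9, -44.3]
contact_force: [-0.6, 0.6, 4.8]
gripper_width: 45.8
t 2.2 pos [ 356.11  -329.14    32.195] x [ 0.001 -0.001 -1.   ] jawang -2.1764041085335 F [-0.571  0.564  4.822] M [-0.005 -0.072  0.086] w 45.79410364658991 q [ 51.195  29.191 -17.668 120.271  15.945  32.647  19.962]
88 [ 478.002 -233.761]
jaw 84.8 dp [-0.098  0.118 -0.1  ] rot [-1.518  0.001 -0.   ]
jaw 264.8 dp [-0.098  0.118 -0.1  ] rot [ 1.624 -0.    -0.001]
-95 [ 461.417 -416.008]
jaw 84.8 dp [-0.098  0.109  0.083] rot [-1.518  0.001 -0.   ]
jaw 264.8 dp [-0.098  0.109  0.083] rot [ 1.624 -0.    -0.001]
```

```bash
python3 - <<'E'
from h import *
for p in [(165,228),(222,222),(228,165),(229,130)]:
    print(p,[onz("side",*p,z) for z in (0,50,100,150,200)])
for p in [(250,275),(250,332)]:
    print(p,[onz("top",*p,z) for z in (0,50,100,150,200)])
E
```

```text
(165, 228) [array([245.324, -91.467,   0.   ]), array([ 262.999, -148.07 ,   50.   ]), array([ 280.675, -204.674,  100.   ]), array([ 298.35 , -261.277,  150.   ]), array([ 316.026, -317.881,  200.   ])]
(222, 222) [array([375.927, -71.423,   0.   ]), array([ 384.48 , -129.427,   50.   ]), array([ 393.033, -187.43 ,  100.   ]), array([ 401.586, -245.434,  150.   ]), array([ 410.139, -303.437,  200.   ])]
(228, 165) [array([372.464, 169.288,   0.   ]), array([381.259,  94.472,  50.   ]), array([390.054,  19.656, 100.   ]), array([398.849, -55.161, 150.   ]), array([ 407.644, -129.977,  200.   ])]
(229, 130) [array([361.395, 362.892,   0.   ]), array([370.963, 274.553,  50.   ]), array([380.532, 186.214, 100.   ]), array([390.1  ,  97.875, 150.   ]), array([399.668,   9.536, 200.   ])]
(250, 275) [array([ 388.547, -150.438,    0.   ]), array([ 389.48 , -154.726,   50.   ]), array([ 390.414, -159.014,  100.   ]), array([ 391.347, -163.302,  150.   ]), array([ 392.281, -167.591,  200.   ])]
(250, 332) [array([ 254.203, -153.972,    0.   ]), array([ 261.071, -158.104,   50.   ]), array([ 267.939, -162.236,  100.   ]), array([ 274.807, -166.368,  150.   ]), array([ 281.675, -170.5  ,  200.   ])]
```

```bash
python3 -m jog '{"jaw":[0.03,0.03,0.03,0.03,0.03,0.03,0.03,0.03],"dp":[[-0.04,0,0],[-0.08,0.01,0],[-0.082,0.03,0],[-0.082,0.05,-0.01],[-0.082,0.07,-0.025],[-0.082,0.09,-0.04],[-0.082,0.105,-0.06],[-0.082,0.118,-0.08]],"rotation":[[0,0,0],[-0.12,0,0],[-0.3,0,0],[-0.48,0,0],[-0.66,0,0],[-0.84,0,0],[-1.02,0,0],[-1.2,0,0]]}' 50
python3 - <<'E'
from h import *
st()
A=np.array([597.5,-333]);a=np.radians(-5.2);ex=np.array([np.cos(a),np.sin(a)]);ey=np.array([-np.sin(a),np.cos(a)])
for y in (88,):
    p=A-128*ex+y*ey; print(y,p); rel([*p,97],84.8-0.6)
E
```

```text
t: 3.2
eef_pos: [476.8, -252.7, 113.3]
orientation: [178.2, 89.9, 155.1]
contact_force: [-0.4, 0.7, -3.2]
gripper_width: 45.6
t 3.2 pos [ 476.761 -252.689  113.27 ] x [-0.001  0.    -1.   ] jawang 66.90700083755196 F [-0.398  0.713 -3.182] M [ 0.048 -0.091 -0.029] w 45.62584502817138 q [ 51.69   29.485 -37.774 109.136  23.429  49.287  68.795]
88 [ 478.002 -233.761]
jaw 84.2 dp [ 0.016  0.018 -0.006] rot [-0.302 -0.001 -0.   ]
jaw 264.2 dp [ 0.016  0.018 -0.006] rot [ 2.84  -0.     0.001]
```

```bash
python3 -m jog '{"jaw":[0.03,0.03,0.03,0.03,0.03,0.03,0.03,0.03],"dp":[[0,0.01,-0.003],[0,0.018,-0.006],[0.006,0.018,-0.006],[0.012,0.018,-0.006],[0.016,0.018,-0.006],[0.016,0.018,-0.006],[0.016,0.018,-0.006],[0.016,0.018,-0.006]],"rotation":[[-0.15,0,0],[-0.305,0,0],[-0.305,0,0],[-0.305,0,0],[-0.305,0,0],[-0.305,0,0],[-0.305,0,0],[-0.305,0,0]]}' 50
python3 - <<'E'
from h import *
st()
cv2.imwrite("pics/s2.png",imaging.grab_frame("side")[:,:,::-1])
cv2.imwrite("pics/t2.png",imaging.grab_frame("top")[:,:,::-1])
crop("pics/s2.png",170,165,240,190,3,"pics/s2c.png")
crop("pics/t2.png",240,115,150,195,3,"pics/t2c.png")
E
```

```text
t: 4.2
eef_pos: [478.5, -234.5, 97.8]
orientation: [-32.5, 90.0, -38.4]
contact_force: [0.6, -0.0, -2.8]
gripper_width: 45.3
t 4.2 pos [ 478.494 -234.535   97.84 ] x [ 0. -0. -1.] jawang 84.04131717248727 F [ 0.598 -0.003 -2.85 ] M [ 0.003 -0.102  0.073] w 45.344803309566906 q [ 52.384  31.326 -41.256 110.574  27.385  48.216  80.546]
```

View pics/s2c.png

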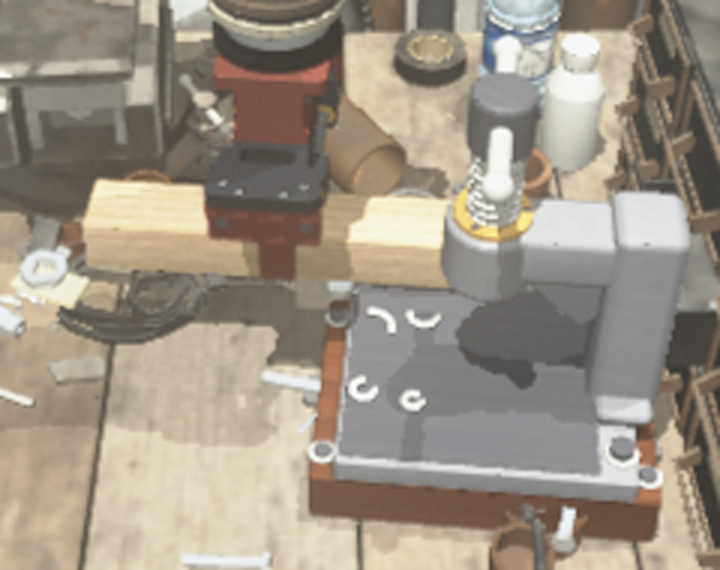

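View pics/t2c.png

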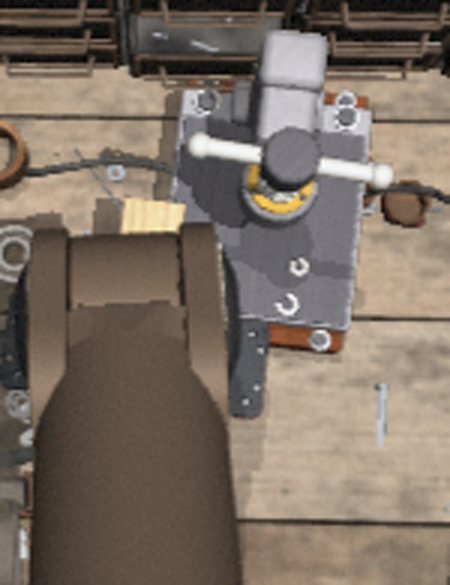

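```bash
python3 -m jog '{"jaw":[0.03,0.03,0.03,0.03,0.03,0.03,0.03,0.03],"dp":[[0.001,0,0],[0.002,0,0],[0.003,0,0],[0.0035,0,0],[0.0035,0,0],[0.0035,0,0],[0.0035,0,0],[0.0035,0,0]],"rotation":[[0,0,0],[0,0,0],[0,0,0],[0,0,0],[0,0,0],[0,0,0],[0,0,0],[0,0,0]]}' 50
python3 - <<'E'
from h import *
st()
A=np.array([597.5,-333]);a=np.radians(-5.2);ex=np.array([np.cos(a),np.sin(a)]);ey=np.array([-np.sin(a),np.cos(a)])
for y in (-95,):
    p=A-128*ex+y*ey; print(y,p); rel([*p,95],84.2)
E
```

```text
t: 5.3
eef_pos: [478.4, -234.5, 94.2]
orientation: [-73.7, 90.0, -79.7]
contact_force: [0.1, 1.1, -0.2]
gripper_width: 45.9
t 5.3 pos [ 478.357 -234.48    94.195] x [ 0. -0. -1.] jawang 84.05411225288958 F [ 0.106  1.13  -0.195] M [ 0.083 -0.019 -0.025] w 45.922270425177494 q [ 52.213  31.609 -41.052 110.726  27.671  47.85   80.318]
-95 [ 461.417 -416.008]
jaw 84.2 dp [-0.001 -0.182  0.002] rot [-0.003  0.     0.   ]
jaw 264.2 dp [-0.001 -0.182  0.002] rot [ 3.139  0.    -0.   ]
```

```bash
python3 -m jog '{"jaw":[0.03,0.03,0.03,0.03,0.03,0.03,0.03,0.03],"dp":[[-0.0003,-0.012,0],[-0.0003,-0.024,0],[-0.0003,-0.036,0],[-0.0003,-0.048,0],[-0.0003,-0.06,0],[-0.0003,-0.072,0],[-0.0003,-0.084,0],[-0.0003,-0.096,0]],"rotation":[[0,0,0],[0,0,0],[0,0,0],[0,0,0],[0,0,0],[0,0,0],[0,0,0],[0,0,0]]}' 50
python3 - <<'E'
from h import *
st()
cv2.imwrite("pics/s3.png",imaging.grab_frame("side")[:,:,::-1])
crop("pics/s3.png",170,165,240,190,3,"pics/s3c.png")
E
```

```text
t: 6.3
eef_pos: [468.3, -330.7, 94.4]
orientation: [143.4, 90.0, 137.5]
contact_force: [0.5, 0.3, -2.8]
gripper_width: 45.9
t 6.3 pos [ 468.306 -330.703   94.411] x [-0.  0. -1.] jawang 84.05584641102267 F [ 0.518  0.348 -2.803] M [ 0.122 -0.151 -0.005] w 45.866964275959624 q [ 59.543  34.636 -39.842 105.106  28.144  50.528  90.346]
```

View pics/s3c.png

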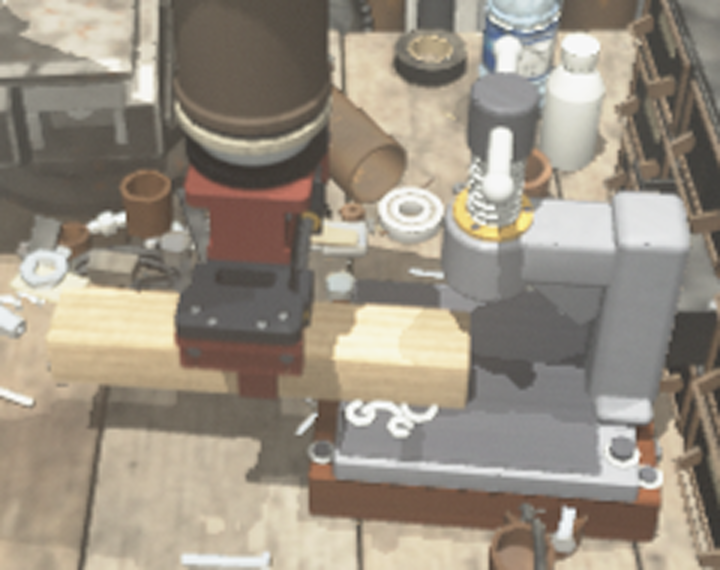

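```bash
python3 -m jog '{"jaw":[0.03,0.03,0.03,0.03,0.03,0.03,0.03,0.03],"dp":[[0,-0.011,0],[0,-0.022,0],[0,-0.033,0],[0,-0.044,0],[0,-0.055,0],[0,-0.066,0],[0,-0.077,0],[0,-0.088,0]],"rotation":[[0,0,0],[0,0,0],[0,0,0],[0,0,0],[0,0,0],[0,0,0],[0,0,0],[0,0,0]]}' 50
python3 - <<'E'
from h import *
st()
cv2.imwrite("pics/s4.png",imaging.grab_frame("side")[:,:,::-1])
crop("pics/s4.png",170,185,240,190,3,"pics/s4c.png")
E
```

```text
t: 7.35
eef_pos: [459.2, -418.2, 94.4]
orientation: [5.5, 90.0, -0.5]
contact_force: [0.2, 0.2, -2.8]
gripper_width: 45.6
t 7.35 pos [ 459.223 -418.205   94.442] x [ 0. -0. -1.] jawang 84.05148532229798 F [ 0.153  0.196 -2.758] M [ 0.053 -0.126 -0.034] w 45.6418903510255 q [ 64.638  38.263 -38.678  98.19   28.651  53.815  98.66 ]
```

View pics/s4c.png

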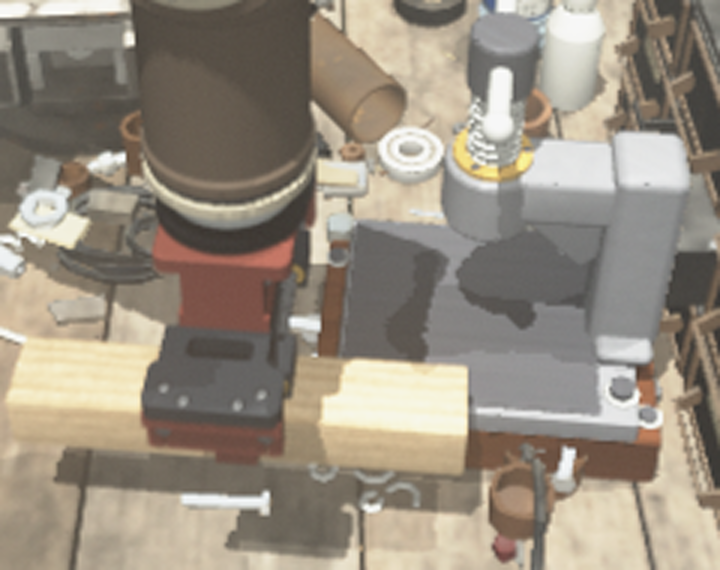

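```bash
python3 -m jog '{"jaw":[0.03,0.03,0.03,0.03,0.03,0.03,0.03,0.03],"dp":[[-0.02,0,-0.005],[-0.025,0.005,-0.02],[-0.025,0.012,-0.04],[-0.025,0.022,-0.06],[-0.025,0.032,-0.075],[-0.025,0.042,-0.09],[-0.025,0.052,-0.1],[-0.02,0.062,-0.101]],"rotation":[[0.06,0,0],[0.24,0,0],[0.42,0,0],[0.6,0,0],[0.78,0,0],[0.96,0,0],[1.14,0,0],[1.32,0,0]]}' 50
python3 - <<'E'
from h import *
st()
rel([365,-345,33],-2)
E
```

```text
t: 8.4
eef_pos: [365.2, -344.8, 116.2]
orientation: [39.0, 89.9, -43.0]
contact_force: [-0.1, -0.0, -2.4]
gripper_width: 45.9
t 8.4 pos [ 365.179 -344.795  116.233] x [ 0.002 -0.001 -1.   ] jawang 7.938656602913163 F [-0.084 -0.033 -2.362] M [-0.076 -0.083 -0.012] w 45.892549835945665 q [ 57.582  23.1   -24.43  114.82   13.38   44.624  33.255]
jaw -2 dp [ 0.083 -0.     0.   ] rot [ 0.173  0.002 -0.001]
jaw 178 dp [ 0.083 -0.     0.   ] rot [-2.968  0.002  0.002]
```

```bash
python3 -m jog '{"jaw":[0.03,0.03,0.03,0.03,0.03,0.03,0.0878,0.0878],"dp":[[0.03,0,0],[0.06,0,0],[0.078,0,0],[0.083,0,0],[0.0838,0,0],[0.0838,0,0],[0.0838,0,0],[0.0838,0,0]],"rotation":[[0.173,0,0],[0.173,0,0],[0.173,0,0],[0.173,0,0],[0.173,0,0],[0.173,0,0],[0.173,0,0],[0.173,0,0]]}' 50
python3 - <<'E'
from h import *
st()
for a in (-2,): rel([365,-345,200],a)
for a in (50,20,100): rel([597.5,-333,300],a)
E
```

```text
t: 9.4
eef_pos: [365.8, -345.9, 31.3]
orientation: [51.4, 89.9, -40.1]
contact_force: [0.9, -1.3, -0.2]
gripper_width: 62.5
t 9.4 pos [ 365.806 -345.887   31.299] x [ 0.001 -0.001 -1.   ] jawang -1.5153341563962677 F [ 0.897 -1.282 -0.205] M [-0.064 -0.076 -0.007] w 62.486621359244 q [ 52.823  30.665 -18.883 117.749  17.155  34.055  20.584]
jaw -2 dp [-0.169 -0.001 -0.001] rot [ 0.008  0.001 -0.001]
jaw 178 dp [-0.169 -0.001 -0.001] rot [-3.133  0.002  0.002]
jaw 50 dp [-0.268  0.232 -0.019] rot [-0.899  0.002 -0.001]
jaw 230 dp [-0.268  0.232 -0.019] rot [ 2.242 -0.001 -0.002]
jaw 20 dp [-0.268  0.232 -0.019] rot [-0.376  0.001 -0.001]
jaw 200 dp [-0.268  0.232 -0.019] rot [ 2.766 -0.002 -0.002]
jaw 100 dp [-0.268  0.232 -0.019] rot [-1.772  0.002 -0.   ]
jaw 280 dp [-0.268  0.232 -0.019] rot [ 1.37  -0.    -0.002]
```

```bash
python3 -m jog '{"jaw":[0.0878,0.0878,0.0878,0.0878,0.0878,0.0878,0.0878,0.0878],"dp":[[-0.04,0,0],[-0.1,0,0],[-0.16,0,0],[-0.22,0.02,0],[-0.268,0.07,0],[-0.27,0.12,0],[-0.27,0.16,-0.01],[-0.27,0.19,-0.015]],"rotation":[[0,0,0],[0,0,0],[0,0,0],[0.18,0,0],[0.36,0,0],[0.54,0,0],[0.72,0,0],[0.9,0,0]]}' 20
python3 - <<'E'
from h import *
st()
print(tri(("top",222,107),("side",388,152)))
for n in ("side","top","wrist"): cv2.imwrite(f"pics/{n}5.png",imaging.grab_frame(n)[:,:,::-1])
crop("pics/side5.png",150,165,260,190,3,"pics/s5c.png")
E
```

```text
t: 10.4
eef_pos: [557.5, -334.5, 300.7]
orientation: [167.7, 90.0, 24.4]
contact_force: [-0.8, -0.5, -0.2]
gripper_width: 87.7
t 10.4 pos [ 557.475 -334.457  300.654] x [ 0.001  0.    -1.   ] jawang -53.34071639985901 F [-0.837 -0.495 -0.162] M [-0.072  0.021 -0.058] w 87.65907968919142 q [ 38.505  25.123 -17.184  82.702   7.492  73.272 -32.641]
(array([ 731.808, -101.843,  210.974]), np.float64(3.1354644469107544))
```

View pics/s5c.png

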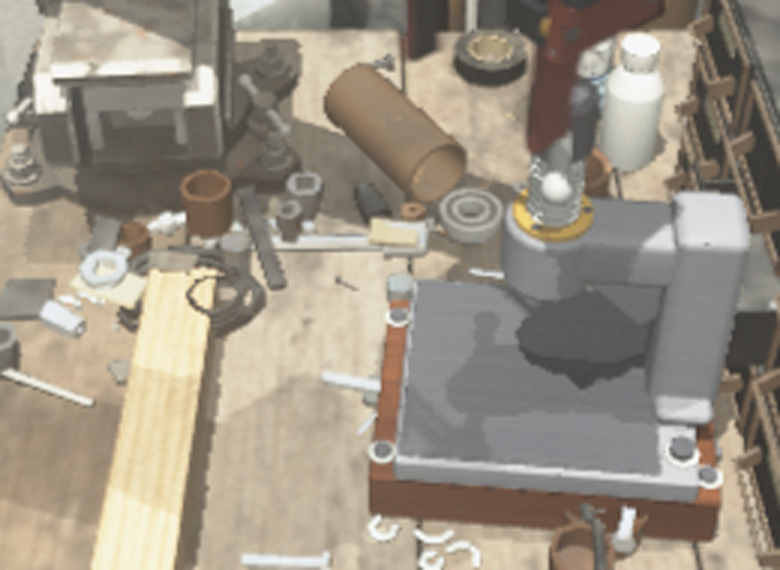

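View pics/top5.png

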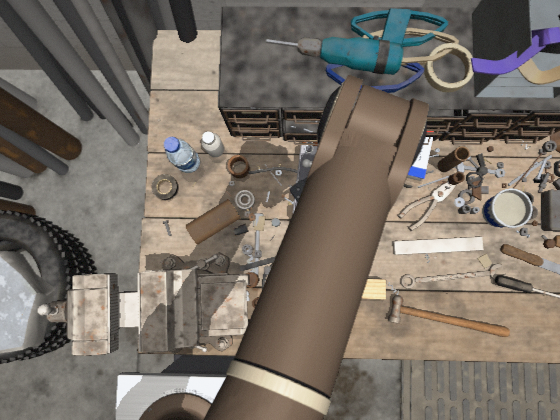

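View pics/wrist5.png

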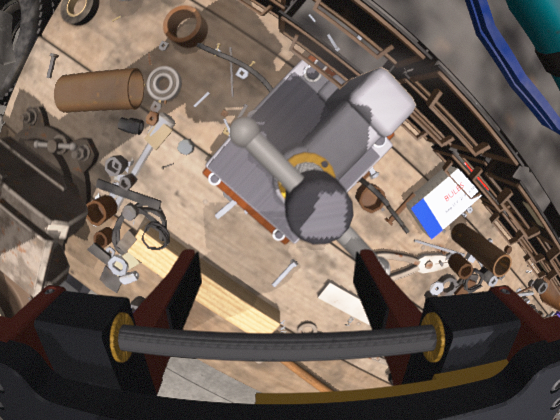

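```bash
cat >> h.py <<'E'
def wonz(u,v,z,P,R):
    c=imaging.get_calibration("wrist"); T=c["tool_from_camera"]
    dx,dy=u-c["cx"],v-c["cy"]; r=np.hypot(dx,dy); th=r/c["fx"]
    d=np.array([np.sin(th)*dx/r,np.sin(th)*dy/r,np.cos(th)]) if r>0 else np.array([0,0,1.])
    o=P+R.apply(T[:3,3]); d=R.apply(T[:3,:3]@d)
    return o+d*(z-o[2])/d[2]
E
python3 - <<'E'
from h import *
s,R=pose();P=s["eef_pos"]
crop("pics/wrist5.png",220,100,180,180,4,"pics/w5c.png")
for z in (274,278): print("hub",wonz(319,210,z,P,R))
print("ball",wonz(246,130,260.5,P,R))
E
```

```text
hub [ 596.243 -331.796  274.   ]
hub [ 596.909 -330.61   278.   ]
ball [ 605.486 -275.772  260.5  ]
```

View pics/w5c.png

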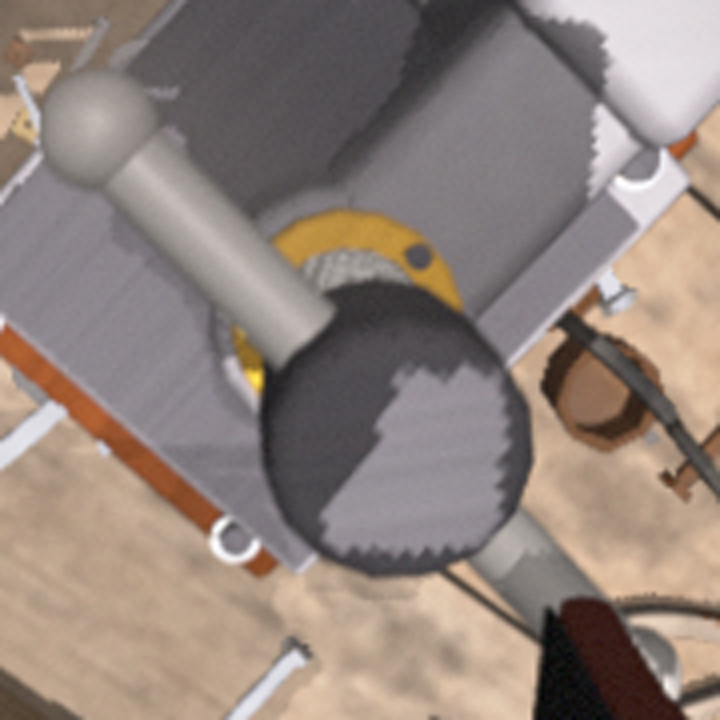

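```bash
python3 - <<'E'
from h import *
rel([597.2,-332,305],-128.5)
E
```

```text
jaw -128.5 dp [-0.005  0.023 -0.034] rot [1.32  0.    0.001]
jaw 51.5 dp [-0.005  0.023 -0.034] rot [-1.821 -0.001  0.   ]
```

```bash
python3 -m jog '{"jaw":[0.0878,0.0878,0.0878,0.0878,0.0878,0.0878,0.0878,0.0878],"dp":[[-0.006,0,0],[-0.006,0.004,-0.006],[-0.006,0.008,-0.012],[-0.006,0.013,-0.019],[-0.006,0.018,-0.027],[-0.006,0.023,-0.034],[-0.006,0.023,-0.034],[-0.006,0.023,-0.034]],"rotation":[[0.18,0,0],[0.36,0,0],[0.54,0,0],[0.72,0,0],[0.9,0,0],[1.08,0,0],[1.22,0,0],[1.32,0,0]]}' 20
python3 - <<'E'
from h import *
st()
s,R=pose();P=s["eef_pos"]
im=imaging.grab_frame("wrist"); cv2.imwrite("pics/w6.png",im[:,:,::-1])
rel([597.2,-332,264],-128.5)
E
```

```text
t: 11.55
eef_pos: [595.3, -334.2, 306.9]
orientation: [90.0, 90.0, -128.8]
contact_force: [-0.1, -0.6, 0.6]
gripper_width: 87.6
t 11.55 pos [ 595.271 -334.243  306.915] x [-0. -0. -1.] jawang -128.82826583095596 F [-0.135 -0.583  0.588] M [ 0.069  0.033 -0.005] w 87.62445685158494 q [  26.57    27.266   -2.045   77.735    0.991   75.022 -104.332]
jaw -128.5 dp [ 0.043 -0.003 -0.   ] rot [-0.01 -0.   -0.  ]
jaw 51.5 dp [ 0.043 -0.003 -0.   ] rot [ 3.131 -0.001  0.   ]
```

View pics/w6.png

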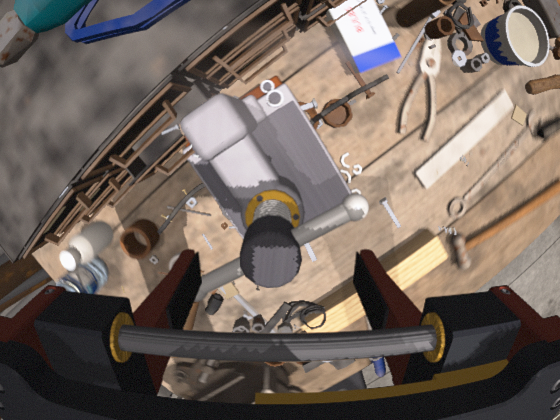

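```bash
python3 -m jog '{"jaw":[0.0878,0.0878,0.0878,0.0878,0.0878,0.0878,0.0878,0.0878],"dp":[[0.02,-0.003,0],[0.038,-0.003,0],[0.043,-0.003,0],[0.043,-0.003,0],[0.043,-0.003,0],[0.043,-0.003,0],[0.043,-0.003,0],[0.043,-0.003,0]],"rotation":[[0,0,0],[0,0,0],[0,0,0],[-0.03,0,0],[-0.06,0,0],[-0.09,0,0],[-0.12,0,0],[-0.15,0,0]]}' 20
python3 - <<'E'
from h import *
st()
im=imaging.grab_frame("wrist"); cv2.imwrite("pics/w7.png",im[:,:,::-1])
im=imaging.grab_frame("side"); cv2.imwrite("pics/s7.png",im[:,:,::-1])
a=cv2.imread("pics/w7.png")[180:420,150:400]; b=cv2.imread("pics/s7.png")[150:270,290:410]
cv2.imwrite("pics/m7.png",np.hstack([cv2.resize(a,(417,400)),cv2.resize(b,(380,400))]))
E
```

```text
t: 12.6
eef_pos: [598.5, -330.9, 263.8]
orientation: [-176.7, 90.0, -26.7]
contact_force: [-0.0, 0.6, -0.3]
gripper_width: 87.7
t 12.6 pos [ 598.535 -330.892  263.812] x [ 0. -0. -1.] jawang -119.9680888918373 F [-0.     0.582 -0.266] M [ 0.036 -0.095 -0.029] w 87.72947996140837 q [ 27.587  28.87   -4.133  80.929   2.12   70.26  -96.717]
```

View pics/m7.png

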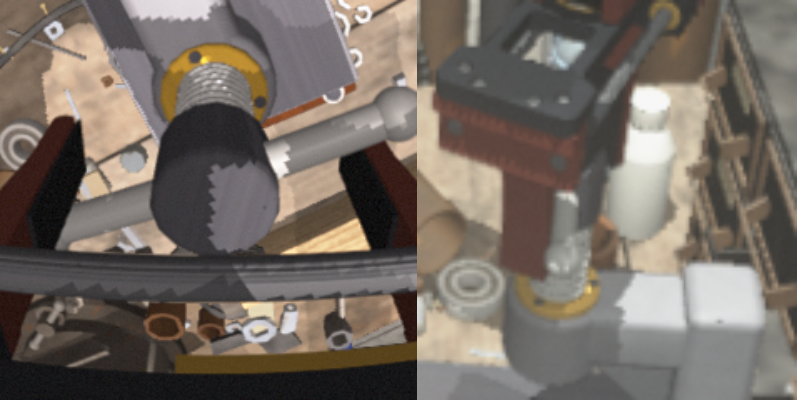

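```bash
cat > look.py <<'E'
from h import *
import sys
n=sys.argv[1]
st()
im=imaging.grab_frame("wrist")[:,:,::-1]; cv2.imwrite(f"pics/w_{n}.png",im)
im=im[180:350,150:400]
cv2.imwrite(f"pics/v_{n}.png",cv2.resize(im,None,fx=2.4,fy=2.4,interpolation=cv2.INTER_CUBIC))
E
python3 -m jog '{"jaw":[0.0878,0.0878,0.0878,0.0878,0.0878,0.0878,0.0878,0.0878],"dp":[[0,0,0],[0,0,0],[0,0,0],[0,0,0],[0,0,0],[0,0,0],[0,0,0],[0,0,0]],"rotation":[[-0.075,0,0],[-0.15,0,0],[-0.225,0,0],[-0.3,0,0],[-0.375,0,0],[-0.45,0,0],[-0.525,0,0],[-0.6,0,0]]}' 20
python3 look.py b1
```

```text
t: 13.7
eef_pos: [598.3, -331.0, 263.9]
orientation: [50.0, 90.0, -125.6]
contact_force: [-1.0, -0.2, 1.6]
gripper_width: 87.8
t 13.7 pos [ 598.292 -331.039  263.876] x [-0. -0. -1.] jawang -85.59944832520156 F [-1.007 -0.157  1.562] M [ 0.048  0.23  -0.108] w 87.78517727050155 q [ 32.334  29.325 -11.415  80.537   5.908  70.722 -65.206]
```

View pics/v_b1.png

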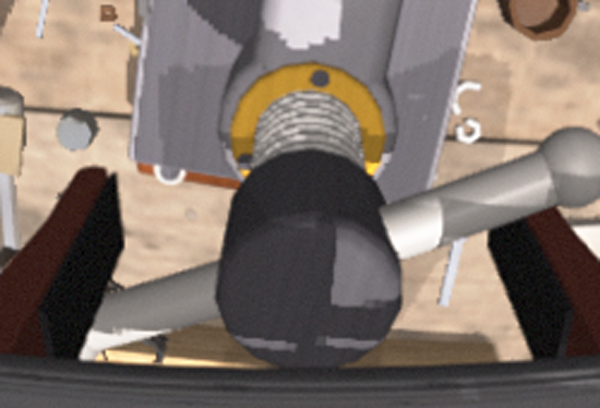

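```bash
python3 -m jog '{"jaw":[0.0878,0.0878,0.0878,0.0878,0.0878,0.0878,0.0878,0.0878],"dp":[[0,0,0],[0,0,0],[0,0,0],[0,0,0],[0,0,0],[0,0,0],[0,0,0],[0,0,0]],"rotation":[[-0.033,0,0],[-0.066,0,0],[-0.1,0,0],[-0.133,0,0],[-0.166,0,0],[-0.2,0,0],[-0.233,0,0],[-0.26,0,0]]}' 20
python3 look.py b2
```

```text
t: 14.75
eef_pos: [598.4, -331.0, 263.6]
orientation: [52.2, 90.0, -108.5]
contact_force: [-1.8, -1.5, 1.0]
gripper_width: 87.9
t 14.75 pos [ 598.388 -331.042  263.646] x [-0. -0. -1.] jawang -70.71388816498096 F [-1.757 -1.527  1.028] M [-0.339  0.291 -0.077] w 87.93752646346442 q [ 34.361  29.632 -14.572  80.376   7.576  70.945 -51.573]
```

View pics/v_b2.png

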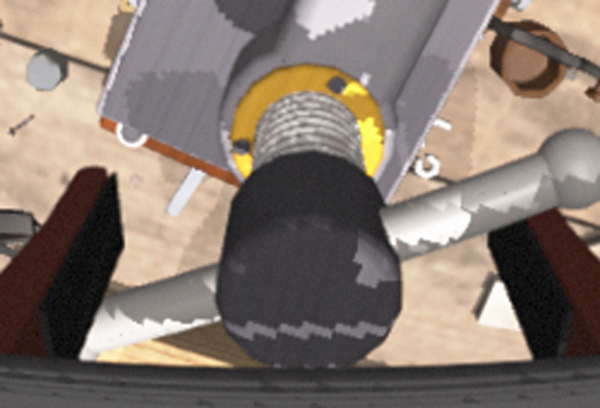

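```bash
python3 -m jog '{"jaw":[0.0878,0.0878,0.0878,0.0878,0.0878,0.0878,0.0878,0.0878],"dp":[[0,0,0],[0,0,0],[0,0,0],[0,0,0],[0,0,0],[0,0,0],[0,0,0],[0,0,0]],"rotation":[[-0.033,0,0],[-0.066,0,0],[-0.1,0,0],[-0.133,0,0],[-0.166,0,0],[-0.2,0,0],[-0.233,0,0],[-0.26,0,0]]}' 20
python3 look.py b3
```

```text
t: 15.8
eef_pos: [598.5, -330.9, 263.7]
orientation: [138.3, 90.0, -7.5]
contact_force: [-2.0, -1.5, 2.1]
gripper_width: 87.7
t 15.8 pos [ 598.508 -330.906  263.668] x [ 0. -0. -1.] jawang -55.8112045388668 F [-2.039 -1.474  2.075] M [-0.432  0.229 -0.024] w 87.73531285297521 q [ 36.368  29.982 -17.739  80.206   9.252  71.227 -37.929]
```

View pics/v_b3.png

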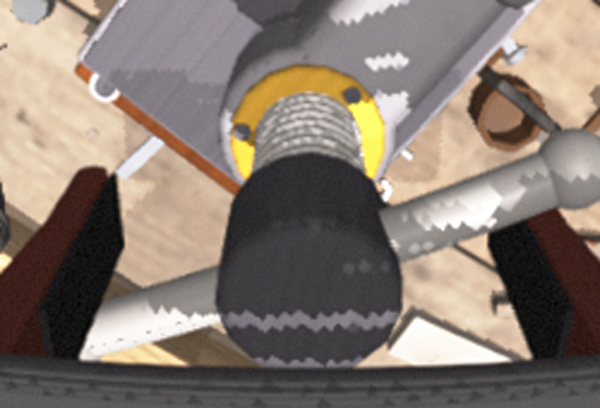

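```bash
python3 -m jog '{"jaw":[0.0878,0.0878,0.0878,0.0878,0.0878,0.0878,0.0878,0.0878],"dp":[[0,0,0],[0,0,0],[0,0,0],[0,0,0],[0,0,0],[0,0,0],[0,0,0],[0,0,0]],"rotation":[[-0.033,0,0],[-0.066,0,0],[-0.1,0,0],[-0.133,0,0],[-0.166,0,0],[-0.2,0,0],[-0.233,0,0],[-0.26,0,0]]}' 20
python3 look.py b4
```

```text
t: 16.85
eef_pos: [598.5, -330.9, 263.7]
orientation: [93.7, 90.0, -37.2]
contact_force: [-1.7, -3.1, 2.1]
gripper_width: 87.6
t 16.85 pos [ 598.471 -330.934  263.658] x [ 0. -0. -1.] jawang -40.91536588530245 F [-1.67  -3.134  2.055] M [-0.433  0.191 -0.131] w 87.59233974272172 q [ 38.361  30.39  -20.903  80.043  10.969  71.556 -24.296]
```

View pics/v_b4.png

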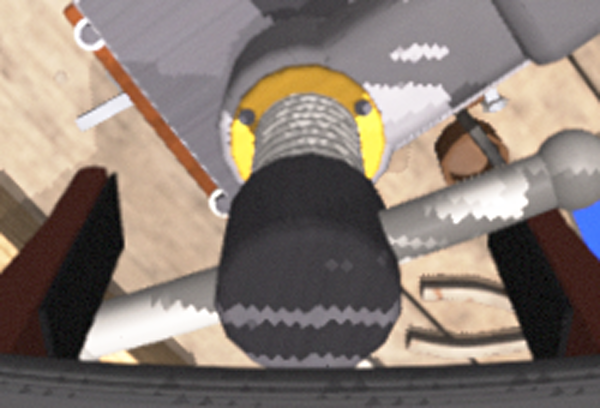

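```bash
python3 -m jog '{"jaw":[0.0878,0.0878,0.0878,0.0878,0.0878,0.0878,0.0878,0.0878],"dp":[[0,0,0],[0,0,0],[0,0,0],[0,0,0],[0,0,0],[0,0,0],[0,0,0],[0,0,0]],"rotation":[[-0.033,0,0],[-0.066,0,0],[-0.1,0,0],[-0.133,0,0],[-0.166,0,0],[-0.2,0,0],[-0.233,0,0],[-0.26,0,0]]}' 20
python3 look.py b5
```

```text
t: 17.9
eef_pos: [598.5, -330.6, 263.5]
orientation: [-147.8, 90.0, 96.2]
contact_force: [-0.6, -1.0, -0.3]
gripper_width: 88.0
t 17.9 pos [ 598.521 -330.613  263.539] x [-0.  0. -1.] jawang -26.001169070307675 F [-0.628 -1.041 -0.288] M [-0.242  0.064 -0.043] w 87.95276128576914 q [ 40.324  30.865 -24.089  79.891  12.702  71.925 -10.675]
```

View pics/v_b5.png

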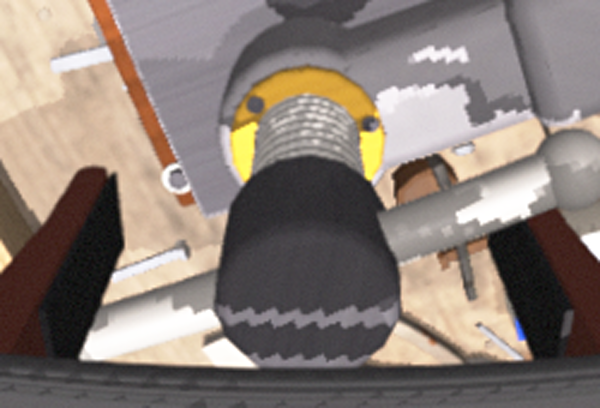

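```bash
python3 -m jog '{"jaw":[0.0878,0.0878,0.0878,0.0878,0.0878,0.0878,0.0878,0.0878],"dp":[[0,0,0],[0,0,0],[0,0,0],[0,0,0],[0,0,0],[0,0,0],[0,0,0],[0,0,0]],"rotation":[[-0.03,0,0],[-0.06,0,0],[-0.09,0,0],[-0.12,0,0],[-0.15,0,0],[-0.15,0,0],[-0.15,0,0],[-0.15,0,0]]}' 20
python3 look.py b6
```

```text
t: 18.95
eef_pos: [598.4, -330.9, 263.6]
orientation: [16.0, 90.0, -91.5]
contact_force: [-0.4, -1.6, 0.4]
gripper_width: 87.9
t 18.95 pos [ 598.45  -330.932  263.649] x [-0. -0. -1.] jawang -17.54303784088954 F [-0.421 -1.631  0.372] M [-0.346  0.06  -0.097] w 87.88465679422495 q [ 41.436  31.152 -25.881  79.794  13.729  72.155  -2.936]
```

View pics/v_b6.png

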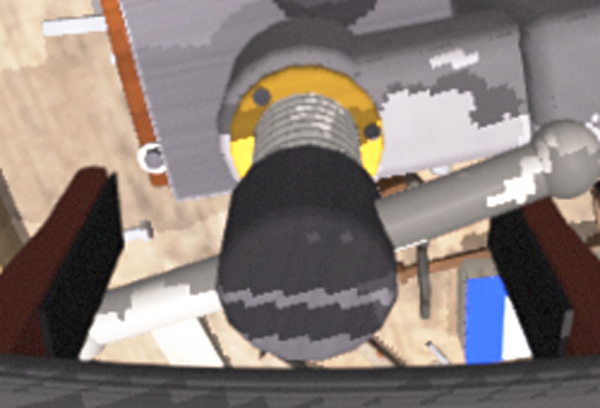

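```bash
python3 - <<'E'
from h import *
s,R=pose();P=s["eef_pos"]
f=lambda u,v,z:wonz(150+u/2.4,180+v/2.4,z,P,R)
for n,l,r,b in (("b1",(217,288),(401,285),(310,367)),("b5",(215,300),(400,300),(308,367)),("b6",(218,290),(397,290),(308,361))):
    for z in (278.5,273): print(n,z,np.linalg.norm(f(*l,z)-f(*r,z)), R.inv().apply(f(*b,z)-P))
im=imaging.grab_frame("side")[:,:,::-1]; cv2.imwrite("pics/s8.png",im)
a=cv2.imread("pics/s7.png")[150:270,290:410]; b=cv2.imread("pics/s8.png")[150:270,290:410]
cv2.imwrite("pics/m8.png",np.hstack([cv2.resize(a,(390,390)),cv2.resize(b,(390,390))]))
E
```

```text
b1 278.5 34.354747801755806 [-14.824   0.441  15.179]
b1 273 35.89251345528369 [-9.324  0.488 19.632]
b5 278.5 34.884002353620055 [-14.824   0.045  15.178]
b5 273 36.445458167137396 [-9.324  0.074 19.631]
b6 278.5 33.49215599337479 [-14.824   0.041  13.624]
b6 273 34.991310853902526 [-9.324  0.07  18.007]
```

View pics/m8.png

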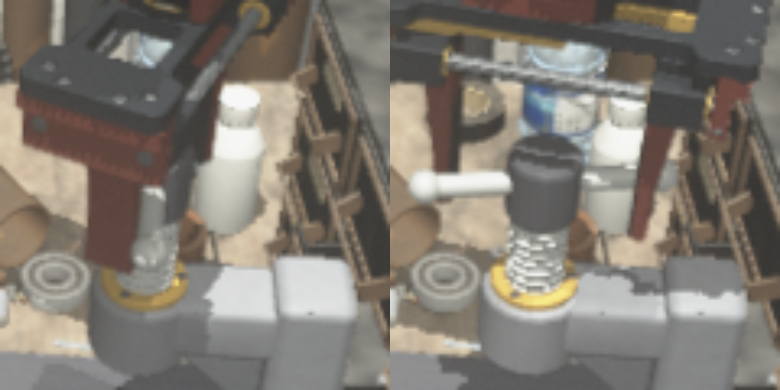

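```bash
python3 - <<'E'
from h import *
a=cv2.imread("pics/side0.png")[180:260,310:365]; b=cv2.imread("pics/s8.png")[180:260,310:365]
cv2.imwrite("pics/m9.png",np.hstack([cv2.resize(x,(385,560),interpolation=cv2.INTER_NEAREST) for x in (a,b)]))
for z in (272,273,277.5,278.7): print(z,proj("side",[597.5,-332,z]))
E
```

```text
272 (np.float64(337.5371747506673), np.float64(198.18502548993592))
273 (np.float64(337.58928049544414), np.float64(197.67700734597392))
277.5 (np.float64(337.8248783118361), np.float64(195.37998681747848))
278.7 (np.float64(337.8880162757912), np.float64(194.76440726095555))
```

View pics/m9.png

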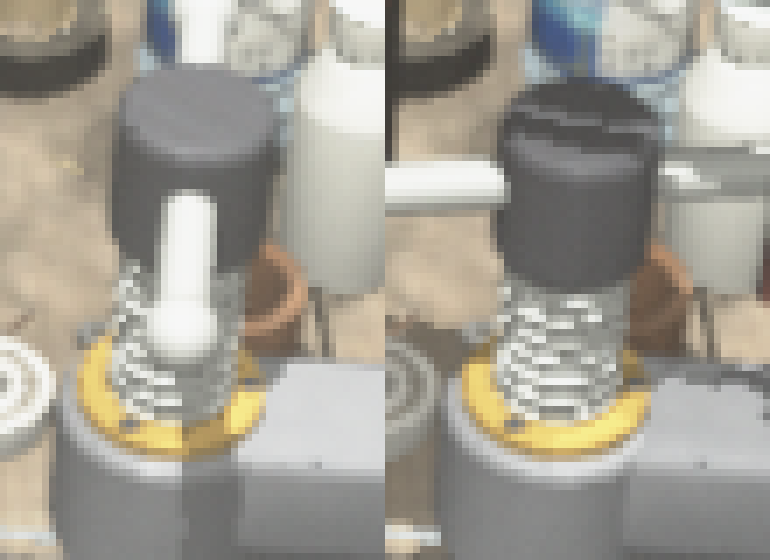

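```bash
python3 - <<'E'
from h import *
s,R=pose();P=s["eef_pos"]
A=np.array([597.5,-332])
for n,(u,v),z,dj in (("b1",(577,165),261.5,-85.6),("b4",(580,168),261.5,-40.9),("b5",(575,165),261.8,-26.0),("b6",(572,156),256,-17.5)):
    p=wonz(150+u/2.4,180+v/2.4,z,P,R)-P
    t=R.inv().apply(p); # tool coords
    # rel to axis in tool coords approx: axis is at A
    print(n,t,"bar-jaw",np.degrees(np.arctan2(-t[2],t[1])))
print(R.as_matrix())
E
```

```text
b1 [  2.186  55.14  -20.771] bar-jaw 20.640844689593987
b4 [  2.186  55.905 -20.074] bar-jaw 19.752198178266553
b5 [  1.886  54.575 -20.919] bar-jaw 20.971959073575736
b6 [  7.686  55.896 -20.397] bar-jaw 20.047152036582666
[[ 0.     0.954 -0.301]
 [-0.    -0.301 -0.954]
 [-1.     0.     0.   ]]
```

```bash
python3 -m jog '{"jaw":[0.0878,0.0878,0.0878,0.0878,0.0878,0.0878,0.0878,0.0878],"dp":[[0,0,0],[-0.018,0,0],[-0.035,0,0],[-0.035,0,0],[-0.035,0,0],[-0.035,0,0],[-0.035,0,0],[-0.035,0,0]],"rotation":[[0.04,0,0],[0.04,0,0],[0.0,0,0],[-0.18,0,0],[-0.36,0,0],[-0.54,0,0],[-0.72,0,0],[-0.89,0,0]]}' 20
python3 -m jog '{"jaw":[0.0878,0.0878,0.0878,0.0878,0.0878,0.0878,0.0878,0.0878],"dp":[[0.0,0,0],[0.02,0,0],[0.04,0,0],[0.04,0,0],[0.04,0,0],[0.04,0,0],[0.04,0,0],[0.04,0,0]],"rotation":[[0,0,0],[0,0,0],[0,0,0],[0.05,0,0],[0.1,0,0],[0.15,0,0],[0.2,0,0],[0.25,0,0]]}' 20
python3 look.py f0
```

```text
t: 20.05
eef_pos: [598.8, -330.6, 300.2]
orientation: [40.3, 89.9, -15.9]
contact_force: [0.8, 0.7, 0.5]
gripper_width: 88.0
t: 21.05
eef_pos: [598.4, -331.2, 258.2]
orientation: [-39.4, 90.0, -110.5]
contact_force: [1.2, -1.8, -0.6]
gripper_width: 87.8
t 21.05 pos [ 598.447 -331.223  258.2  ] x [-0. -0. -1.] jawang 18.889519213354134 F [ 1.185 -1.782 -0.64 ] M [-0.236 -0.247  0.017] w 87.76118345560317 q [ 45.814  32.786 -33.16   79.829  18.101  72.682  30.366]
```

View pics/v_f0.png

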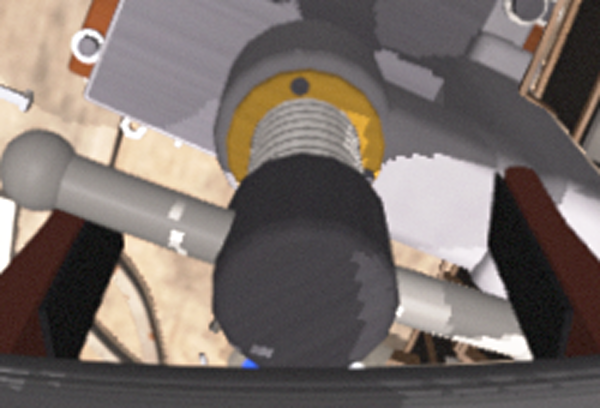

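```bash
python3 -m jog '{"jaw":[0.0878,0.0878,0.0878,0.0878,0.0878,0.0878,0.0878,0.0878],"dp":[[0,0,0],[0,0,0],[0,0,0],[0,0,0],[0,0,0],[0,0,0],[0,0,0],[0,0,0]],"rotation":[[0.12,0,0],[0.26,0,0],[0.4,0,0],[0.54,0,0],[0.68,0,0],[0.82,0,0],[0.96,0,0],[1.1,0,0]]}' 20
python3 look.py f1
```

```text
t: 22.1
eef_pos: [598.2, -330.9, 258.1]
orientation: [-52.6, 90.0, 173.2]
contact_force: [0.5, -0.6, -1.8]
gripper_width: 88.3
t 22.1 pos [ 598.203 -330.938  258.098] x [-0.001  0.    -1.   ] jawang -44.21826413146856 F [ 0.477 -0.635 -1.774] M [-0.211 -0.028  0.047] w 88.26333752297926 q [ 37.558  30.432 -19.593  80.517  10.37   70.863 -27.163]
```

View pics/v_f1.png

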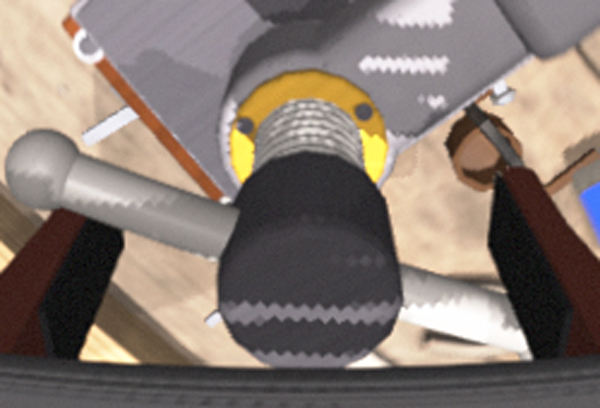

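```bash
python3 -m jog '{"jaw":[0.0878,0.0878,0.0878,0.0878,0.0878,0.0878,0.0878,0.0878],"dp":[[0,0,0],[0,0,0],[0,0,0],[0,0,0],[0,0,0],[0,0,0],[0,0,0],[0,0,0]],"rotation":[[0.12,0,0],[0.26,0,0],[0.4,0,0],[0.54,0,0],[0.68,0,0],[0.82,0,0],[0.96,0,0],[1.1,0,0]]}' 20
python3 -m jog '{"jaw":[0.0878,0.0878,0.0878,0.0878,0.0878,0.0878,0.0878,0.0878],"dp":[[0,0,0],[0,0,0],[0,0,0],[0,0,0],[0,0,0],[0,0,0],[0,0,0],[0,0,0]],"rotation":[[0.12,0,0],[0.24,0,0],[0.36,0,0],[0.48,0,0],[0.6,0,0],[0.72,0,0],[0.82,0,0],[0.92,0,0]]}' 20
python3 look.py f2
```

```text
t: 23.15
eef_pos: [598.8, -330.7, 258.4]
orientation: [-144.4, 90.0, 18.6]
contact_force: [1.2, -0.2, -1.3]
gripper_width: 88.3
t: 24.15
eef_pos: [598.6, -331.0, 258.4]
orientation: [173.6, 90.0, -76.2]
contact_force: [0.8, -1.8, -0.1]
gripper_width: 87.6
t 24.15 pos [ 598.609 -330.993  258.399] x [ 0. -0. -1.] jawang -159.72264910062634 F [ 0.838 -1.785 -0.111] M [-0.137 -0.224  0.032] w 87.58488845927472 q [  21.535   28.921    5.094   81.815   -2.611   69.365 -132.806]
```

View pics/v_f2.png

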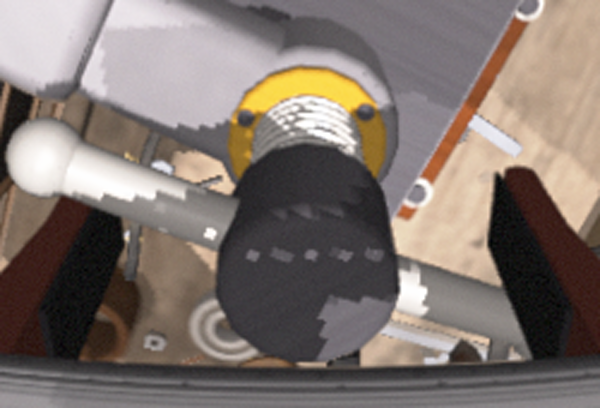

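```bash
python3 -m jog '{"jaw":[0.0878,0.0878,0.0878,0.0878,0.0878,0.0878,0.0878,0.0878],"dp":[[0,0,0],[-0.018,0,0],[-0.036,0,0],[-0.036,0,0],[-0.036,0,0],[-0.036,0,0],[-0.036,0,0],[-0.036,0,0]],"rotation":[[-0.04,0,0],[-0.04,0,0],[-0.1,0,0],[-0.28,0,0],[-0.46,0,0],[-0.64,0,0],[-0.82,0,0],[-1.0,0,0]]}' 20
python3 -m jog '{"jaw":[0.0878,0.0878,0.0878,0.0878,0.0878,0.0878,0.0878,0.0878],"dp":[[0,0,0],[0,0,0],[0,0,0],[0,0,0],[0,0,0],[0,0,0],[0,0,0],[0,0,0]],"rotation":[[-0.18,0,0],[-0.36,0,0],[-0.54,0,0],[-0.72,0,0],[-0.9,0,0],[-1.08,0,0],[-1.26,0,0],[-1.44,0,0]]}' 20
python3 look.py f3
python3 - <<'E'
from h import *
rel([597.8,-331.5,255],30)
E
```

```text
t: 25.2
eef_pos: [598.7, -331.1, 296.3]
orientation: [165.3, 89.9, -26.6]
contact_force: [0.5, 0.6, 0.4]
gripper_width: 87.6
t: 26.2
eef_pos: [598.6, -331.3, 296.3]
orientation: [69.7, 89.9, -39.8]
contact_force: [0.9, 0.7, -0.6]
gripper_width: 88.0
t 26.2 pos [ 598.587 -331.3    296.27 ] x [ 0.001 -0.001 -1.   ] jawang -19.4273355086621 F [ 0.883  0.661 -0.644] M [-0.097 -0.053 -0.033] w 88.04925544769554 q [ 39.96   29.63  -23.668  77.342  11.869  75.362  -3.347]
jaw 30 dp [ 0.041 -0.001  0.   ] rot [-0.854  0.001 -0.001]
jaw 210 dp [ 0.041 -0.001  0.   ] rot [ 2.287 -0.001 -0.001]
```

View pics/w_f3.png

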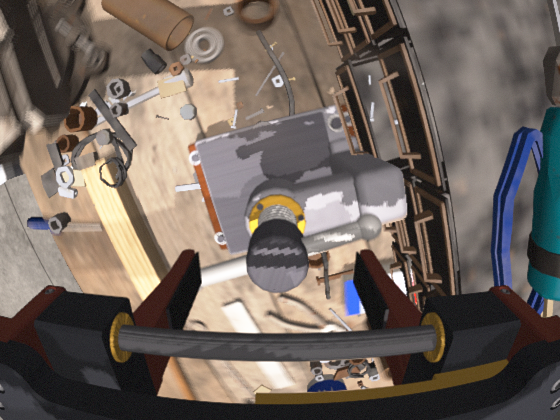

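```bash
python3 -m jog '{"jaw":[0.0878,0.0878,0.0878,0.0878,0.0878,0.0878,0.0878,0.0878],"dp":[[0,0,0],[0,0,0],[0,0,0],[0,0,0],[0,0,0],[0.012,0,0],[0.027,0,0],[0.041,0,0]],"rotation":[[-0.18,0,0],[-0.36,0,0],[-0.54,0,0],[-0.72,0,0],[-0.88,0,0],[-0.88,0,0],[-0.88,0,0],[-0.88,0,0]]}' 20
python3 -m jog '{"jaw":[0.0878,0.0878,0.0878,0.0878,0.0878,0.0878,0.0878,0.0878],"dp":[[0,0,0],[0,0,0],[0,0,0],[0,0,0],[0,0,0],[0,0,0],[0,0,0],[0,0,0]],"rotation":[[0.08,0,0],[0.17,0,0],[0.3,0,0],[0.44,0,0],[0.58,0,0],[0.72,0,0],[0.86,0,0],[1.0,0,0]]}' 20
python3 look.py f4
```

```text
t: 27.25
eef_pos: [598.1, -330.9, 252.2]
orientation: [-131.2, 89.9, 169.3]
contact_force: [-0.1, 0.3, -0.1]
gripper_width: 87.2
t: 28.25
eef_pos: [598.1, -331.1, 252.4]
orientation: [-61.6, 89.9, -178.7]
contact_force: [-0.2, -0.4, 0.1]
gripper_width: 87.6
t 28.25 pos [ 598.051 -331.096  252.443] x [-0.001 -0.    -1.   ] jawang -27.066689094163916 F [-0.163 -0.441  0.082] M [-0.172 -0.062  0.093] w 87.58541290027244 q [ 38.612  30.884 -21.236  80.838  11.407  70.455 -10.772]
```

View pics/v_f4.png

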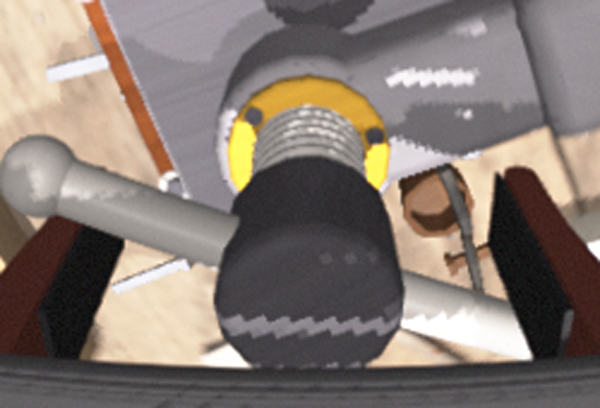

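```bash
python3 -m jog '{"jaw":[0.0878,0.0878,0.0878,0.0878,0.0878,0.0878,0.0878,0.0878],"dp":[[0,0,0],[0,0,0],[0,0,0],[0,0,0],[0,0,0],[0,0,0],[0,0,0],[0,0,0]],"rotation":[[0.14,0,0],[0.29,0,0],[0.44,0,0],[0.59,0,0],[0.74,0,0],[0.89,0,0],[1.04,0,0],[1.18,0,0]]}' 20
python3 -m jog '{"jaw":[0.0878,0.0878,0.0878,0.0878,0.0878,0.0878,0.0878,0.0878],"dp":[[0,0,0],[0,0,0],[0,0,0],[0,0,0],[0,0,0],[0,0,0],[0,0,0],[0,0,0]],"rotation":[[0.15,0,0],[0.3,0,0],[0.45,0,0],[0.6,0,0],[0.75,0,0],[0.9,0,0],[1.05,0,0],[1.16,0,0]]}' 20
python3 look.py f5
python3 - <<'E'
from h import *
im=imaging.grab_frame("side")[:,:,::-1]; cv2.imwrite("pics/s10.png",im)
b=[cv2.imread(f"pics/{n}.png")[180:260,305:370] for n in ("s8","s10")]
cv2.imwrite("pics/m10.png",np.hstack([cv2.resize(x,(385,474),interpolation=cv2.INTER_NEAREST) for x in b]))
E
```

```text
t: 29.3
eef_pos: [598.6, -330.6, 252.7]
orientation: [-27.0, 90.0, 148.5]
contact_force: [1.5, -0.2, -1.4]
gripper_width: 87.7
t: 30.3
eef_pos: [598.4, -331.1, 252.8]
orientation: [111.7, 90.0, -139.3]
contact_force: [0.8, 0.0, -0.7]
gripper_width: 87.8
t 30.3 pos [ 598.384 -331.067  252.783] x [-0.001 -0.001 -1.   ] jawang -160.9514161087547 F [ 0.772  0.045 -0.693] M [-0.192 -0.175  0.082] w 87.78539328385577 q [  19.917   29.18     7.559   82.355   -3.901   68.74  -133.008]
```

View pics/v_f5.png

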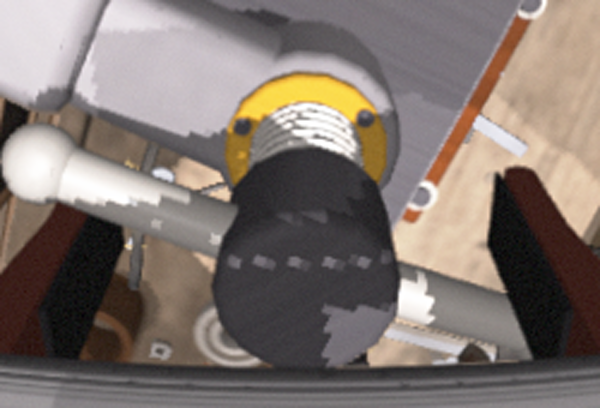

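View pics/m10.png

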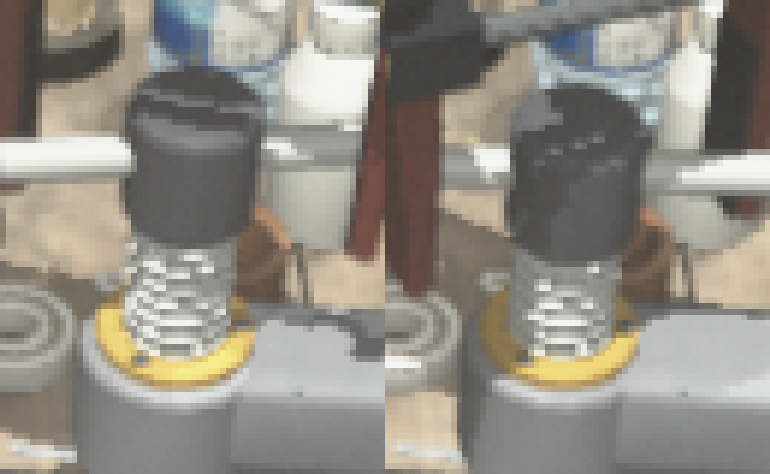

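```bash
python3 -m jog '{"jaw":[0.0878,0.0878,0.0878,0.0878,0.0878,0.0878,0.0878,0.0878],"dp":[[0,0,0],[0,0,0],[0,0,0],[0,0,0],[0,0,0],[0,0,0],[0,0,0],[0,0,0]],"rotation":[[-0.1,0,0],[-0.28,0,0],[-0.46,0,0],[-0.64,0,0],[-0.82,0,0],[-1.0,0,0],[-1.18,0,0],[-1.18,0,0]]}' 15
python3 look.py g0
python3 - <<'E'
from h import *
s,R=pose();P=s["eef_pos"]
A=np.array([597.5,-331.6])
for b in (177,178): 
  a=np.radians(b); rel([*(A+36*np.array([np.cos(a),np.sin(a)])),256],b+90-360)
E
```

```text
t: 31.4
eef_pos: [598.3, -330.9, 253.3]
orientation: [-59.6, 90.0, 117.3]
contact_force: [0.4, 0.2, 0.1]
gripper_width: 87.8
t 31.4 pos [ 598.296 -330.853  253.265] x [-0.     0.001 -1.   ] jawang -93.08455722423253 F [0.386 0.245 0.126] M [ 0.016  0.047 -0.03 ] w 87.83290770984951 q [ 29.617  29.432  -7.206  81.539   3.755  69.291 -71.082]
jaw -93 dp [-0.003  0.001  0.037] rot [-0.005  0.     0.   ]
jaw 87 dp [-0.003  0.001  0.037] rot [ 3.137  0.001 -0.001]
jaw -92 dp [-0.003  0.002  0.037] rot [-0.022  0.     0.   ]
jaw 88 dp [-0.003  0.002  0.037] rot [ 3.119  0.001 -0.   ]
```

View pics/w_g0.png

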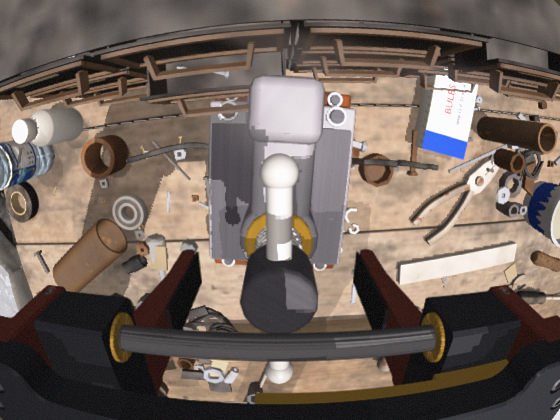

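```bash
python3 - <<'E'
from h import *
s,R=pose();P=s["eef_pos"]
a=wonz(280,171,250,P,R);b=wonz(281,372,250,P,R);h=wonz(279,298,267,P,R)
print(a,b,(a+b)/2,np.degrees(np.arctan2(*(a-b)[1::-1])),R.inv().apply(a-P),R.inv().apply(b-P),R.inv().apply(h-P))
E
```

```text
[ 655.959 -335.706  250.   ] [ 536.755 -329.995  250.   ] [ 596.357 -332.851  250.   ] -2.7432815086711 [  3.299   1.487 -57.863] [ 3.336  2.601 61.473] [-13.684   1.065  -3.867]
```

```bash
python3 -m jog '{"jaw":[0.0878,0.0878,0.0878,0.0878,0.0878,0.0878,0.0878,0.0878],"dp":[[0,0,0.008],[-0.001,0.001,0.018],[-0.002,0.002,0.028],[-0.003,0.002,0.037],[-0.003,0.002,0.037],[-0.003,0.002,0.037],[-0.003,0.002,0.037],[-0.003,0.002,0.037]],"rotation":[[-0.005,0,0],[-0.005,0,0],[-0.005,0,0],[-0.005,0,0],[-0.005,0,0],[-0.005,0,0],[-0.005,0,0],[-0.005,0,0]]}' 15
python3 look.py g1
```

```text
t: 32.45
eef_pos: [561.6, -330.7, 256.5]
orientation: [-51.1, 90.0, 126.0]
contact_force: [-0.4, -0.6, -0.2]
gripper_width: 87.7
t 32.45 pos [ 561.621 -330.728  256.461] x [-0.  0. -1.] jawang -92.86249759465522 F [-0.36  -0.591 -0.221] M [ 0.022  0.027 -0.02 ] w 87.69249330859621 q [ 31.325  26.102  -7.333  86.401   3.474  67.727 -69.447]
```

View pics/w_g1.png

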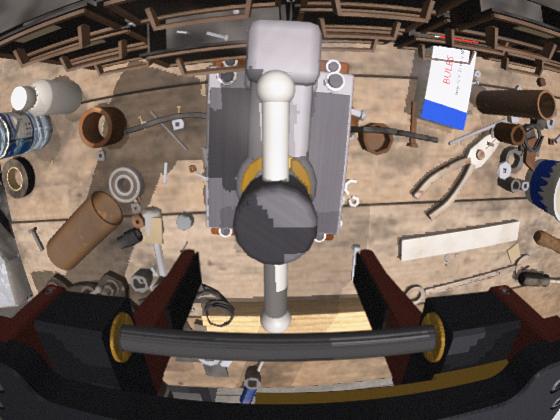

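```bash
python3 -m jog '{"jaw":[0.04,0.025,0.018,0.014,0.012,0.01,0.008,0.006],"dp":[[0,0,0],[0,0,0],[0,0,0],[0,0,0],[0,0,0],[0,0,0],[0,0,0],[0,0,0]],"rotation":[[0,0,0],[0,0,0],[0,0,0],[0,0,0],[0,0,0],[0,0,0],[0,0,0],[0,0,0]]}' 10
python3 look.py g2
python3 - <<'E'
from h import *
for n in ("side","top"): cv2.imwrite(f"pics/{n}12.png",imaging.grab_frame(n)[:,:,::-1])
b=[cv2.imread(f"pics/{n}.png")[180:260,305:370] for n in ("s10","side12")]
cv2.imwrite("pics/m12.png",np.hstack([cv2.resize(x,(385,474),interpolation=cv2.INTER_NEAREST) for x in b]))
E
```

```text
t: 33.5
eef_pos: [561.4, -330.6, 256.6]
orientation: [-59.1, 90.0, 118.1]
contact_force: [-1.7, 1.1, 0.7]
gripper_width: 11.8
t 33.5 pos [ 561.354 -330.573  256.608] x [-0.  0. -1.] jawang -92.86649737961714 F [-1.724  1.142  0.682] M [0.186 0.162 0.079] w 11.771852027144712 q [ 31.335  26.076  -7.336  86.422   3.457  67.748 -69.44 ]
```

View pics/w_g2.png

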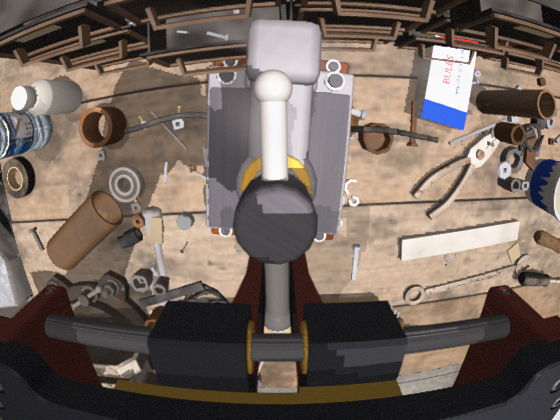

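View pics/m12.png

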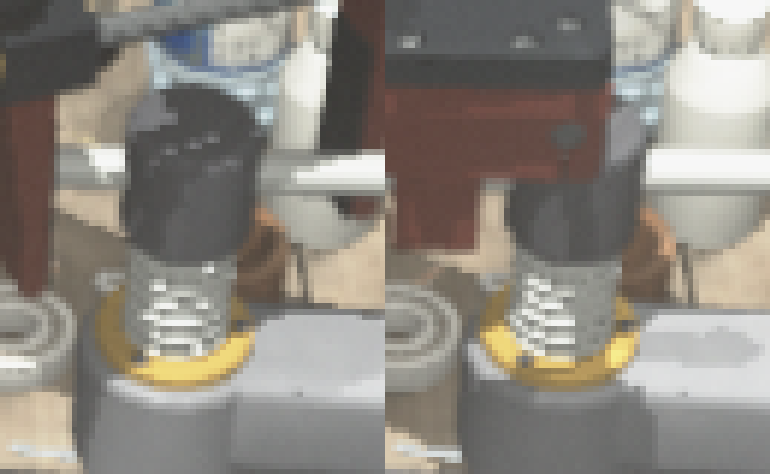

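View pics/side12.png

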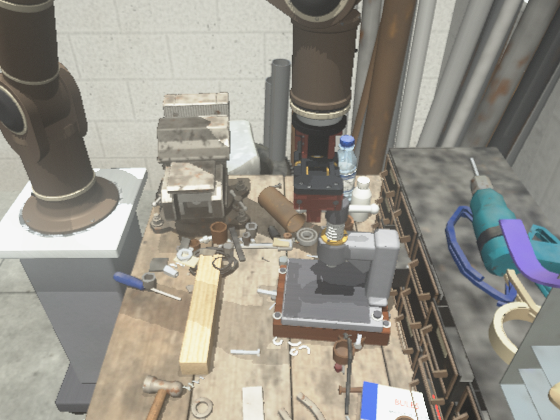

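```bash
python3 - <<'E'
from bench import workorder
print(workorder.finish_job())
E
```

```text
the job is handed in; nothing more can be done
None
```

I did the whole job in the order asked and handed it in at about 34 s. The gripper is holding the bar at 10 N.

- **Sweep:** I used the block to push all four chips sideways off the right side of the bed. The pictures show the bed empty and four chips on the bench. The block lies on the bench in front of the press, clear of it.
- **Start of thread:** I pushed the bar backward with the open fingers, about 1.8 rad, until the screw dropped. The wrist view showed the hub about 4.6 mm lower. The side view was rougher, giving 3 to 5 mm where I expected 5 to 6 mm.
- **Forward turn:** I ran the screw forward in two half-turn pushes, about 365° from the furthest-back position. I only know the drop happened within one step of about 8°, so the turn from the drop itself is 358° to 366°. The head sank about 5.5 mm in the side view, against 6 mm expected.
- **Final hold:** The fingers are 11.8 mm apart on the 12 mm bar, with about 2 N on the tool. The side view showed the screw at the same height before and after gripping. The bearing and the tube piece were never touched.

No check failed. The height readings came out a little under the nominal values but agreed within what the cameras can resolve.

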